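# Ready the capsule coffee machine

## Robot

A 6-joint arm with a two-finger parallel gripper is mounted at the origin on a cart in front of the work surface, level with it; the furniture and walls round the work are solid. World frame = base frame: x ahead of the robot, y to its left, z up, the work surface at z = 0. Lengths are in m, angles in rad, forces in N, time in s.
With the tool pointing down it reaches from about 0.35 to 0.875 m from the base axis. Payload 4.2 kg.
Tool frame: the origin (TCP) lies on the mounting face of the last link; the fingertips stand 173 mm ahead of it and the grasp point (between the pads) lies ahead of it (bot.tcp_to_grasp is the z of the grasp point in the tool frame, in m); z points along the fingers, y is the line along which they close (so a half turn about z gives the same grasp; the last joint's range is limited). The gripper opens to 85 mm and grips with 20 to 120 N. Pads are 22 mm wide; open, the fingers measure 114 mm over their backs; the gripper's body (76 mm by 85 mm) begins 54 mm behind the grasp point. The pads swing forward as they close: fully open they stand 13 mm farther back than shut.
Start: joints at [-0.854, 0.385, 0.008, 0, -1.194, -0.259], TCP at [0.276, -0.561, 0.405] pointing down, gripper open.
Joint ranges: [-3.14, 3.14], [-1.21, 2.06], [-1.07, 1.41], [-3.16, 2.05], [-2.99, -0.16], [-3.1, 3.1]. Speed limits (rad/s): [2.79, 2.79, 3.14, 3.14, 3.14, 3.14].

## Interface

Orientations are given as a unit quaternion [x, y, z, w].
In Python, from plant import bot, sensors, capture gives the robot as it stands (bot), with the cameras as plain functions and the readings (sensors).
- The arm moves only by the tool shift_gripper, called as name(argument=value, ...) on one line, values as JSON. Schema: {"type":"object","properties":{"moves":{"type":"array","items":{"type":"array","items":{"type":"number"},"minItems":7,"maxItems":7},"minItems":1,"maxItems":20},"grip_n":{"type":"number"},"only":{"type":"string"},"quiet":{"type":"boolean"},"lines":{"type":"string"}},"required":["moves"],"additionalProperties":false}. moves is a list of rows, 1 to 20 of them, each of 7 numbers: dx, dy, dz in units of 5 mm, then a rotation vector rx, ry, rz in rad, then the opening from 0.0 (shut) to 1.0 (fully open); each row shifts and turns the commanded pose from where the row before left it, along the tool's axes as they then stand; what a row does not reach is not made up. A row lasts 1/12 s, in which the tool goes at most 0.0417 m and 0.125 rad, less where a joint would pass 70% of its speed; a pose out of reach is approached as far as the arm can. The fingers move at their own pace and stop on an object; grip_n is the grip in N (left out, the last holds). Time passes only in rows, so rows that do not move let the fingers close. The tool returns the time, the measured TCP pose, the force, the opening and the grip force at its end. only (a regular expression) keeps the lines of the reply that match it, lines (a string "A,B") keeps lines A to B, and quiet returns only ok. Input that does not fit is refused with a message, and nothing moves.
- sensors.get_state(): the state, without advancing time (a new reading comes with each control period).
- capture(name): name is "side" or "top"; returns a dict with "pixels" (400x640x3 uint8, red, green, blue), "depth" (400x640 float32, m along the optical axis (not along the pixel's ray), 0 where there is no reading), "mtx" (3x3 intrinsics, pixels), "cam_to_world" (4x4, takes a point from camera to world coordinates). Camera axes: x right, y up, looking along -z (the intrinsics and any distortion apply to the point x, -y, -z); pixel columns grow to the right and rows downward; lengths in m; the calibration is good to about 2 mm. A picture is of the moment at which its call begins.
- bot.sign_off(): hands the job in; it is judged then, once.
The state is a dict: "clock": time; "joints": joint angles; "qvel": joint speeds; "joint_torque": joint torques, N m; "tool_pos": TCP position; "orientation": TCP orientation; "ft_force": force on the tool from outside, world axes, zero at the start; "moment": the same for the moment, N m; "opening": opening from 0.0 (shut) to 1.0 (fully open); "finger_force": force on a finger pad.
Only numpy, scipy, OpenCV 4.12 (cv2) and the standard library are available. Lean on these libraries where they do the work, as an engineer would, in place of code of your own. Each camera call takes 0.05 s, during which the arm holds its last target. There are 200 camera calls.

## Task

Make a mug of coffee ready to run: first nudge the white mug along the pulled-out drip tray until it stands centred on the round cup rest, then push the tray straight home into the coffee machine, fully in and square, with the mug riding on it under the outlet. Only then press the larger of the two buttons on top of the machine and let it come up again. Only push with the fingertips: do not lift or tip the mug or the tray, do not press the small button, and leave the other things alone.

Things in the scene. Friction and masses are not known exactly. Their poses are not given: they have to be found in the camera images.
- machine: Dark red and black capsule coffee machine, fixed, 250 mm long, 176 mm wide, 235 mm high. Own -x is its front, +y its left seen along +x, z up. Origin on the counter straight below the outlet, where the centre of the cup rest must end. The brew head (124 mm wide, x = -44 to 84 mm, z = 155 to 235 mm) hangs over the tray. Behind the buttons, from x = 69 mm, a fixed chrome loop rises to z = 255 mm.
- spout (a point): Outlet of the machine: the point between the two jets, 137 mm above the counter on the axis of the machine's origin.
- bay_stop (a point): Middle of the flat stop at the back of the machine's bay, on the counter, at machine x = 110 mm. The bay takes the tray's rear end: open to the front, mouth with rounded cheeks (radius 10 mm) at machine x = 56 mm, 136 mm clear width (3 mm play each side of the tray), 86 mm clear height.
- tray: Loose dark drip tray unit with steel cup grid, 200 mm long (x), 130 mm wide (y), deck 35 mm high, 0.42 to 0.6 kg, slides on the counter. Origin on its underside below the centre of its round cup rest; axes as the machine's when square. Home: origin on the machine's origin, rear end on the stop. It starts pulled out 82 to 102 mm, askew up to 0.13 rad, its rear in front of the bay's mouth.
- tray_front (a point): Middle of the tray's flat front face, halfway up (17 mm above the counter), at tray x = -90 mm. The face is 35 mm high and 106 mm wide between its rounded corners (radius 12 mm).
- tray_rear (a point): Middle of the tray's rear end, on the counter, at tray x = +110 mm; its corners are rounded (radius 18 mm). The open bin for used capsules stands on the deck here from tray x = 68 to 106 mm, up to 77 mm above the counter.
- cup_rest (a point): Centre of the round steel cup rest (90 mm across, dark rim) on the tray's deck, 35 mm above the counter, above the tray's origin. It is only a mark, flush with the deck.
- mug: White mug, loose, on the tray's deck: straight round wall 83 mm across, 91 mm high, 0.25 to 0.36 kg. The handle points along its own -y and reaches 77 mm from the mug's axis. Origin on its underside, 18.5 mm from the axis toward the handle; mug_foot is on the axis. It starts 25 to 52 mm from the cup rest's centre, toward the tray's front, handle to the right.
- mug_foot (a point): Centre of the mug's underside, on the axis of its round wall.
- big_button (a joint): Large-cup button, the larger of the two white buttons (32 mm across) on the machine's brew head, on its right (-y) half: 0 = up, 0.006 m = fully pressed. Spring button, fully down at 4 N, moves straight down.
- big_button_top (a point): Centre of the top face of the large button, about 245 mm above the counter and 10 mm above the head around it. Mind the wall cabinet to the left of the machine: it hangs from about 0.46 m above the counter upward, roughly from y = -0.12 m to the left and from x = 0.55 m back; a hand leaning back toward the robot keeps the wrist clear of it.
- small_button (a joint): Small-cup button (20 mm across), beside the large one, 62 mm to its left (+y): 0 = up, 0.006 m = pressed. Must not be pressed.
- tea_box: Bystander: pale green tea box, 71 x 126 x 76 mm, loose, to the left of the tray. Origin at the centre of its underside.
- spare_cup: Bystander: low white cup with handle, 95 x 124 x 57 mm, loose, standing on the counter at the left front. Origin at the centre of its underside.
- spice: Bystander: spice jar with dark lid, 44 mm across, 105 mm high, loose, to the left of the machine. Origin at the centre of its underside.

How it is judged:
On the way, in this order (a step that is already met when the one before it is completed fails the run):
1. the mug stands centred on the cup rest of the tray (horizontal distance between mug_foot and tray below 0.015 m and angle between mug's own z axis and vertical below 0.05 rad and linear speed of mug below 0.01 m/s), for 0.2 s.
2. the tray is fully home and square in the machine (x of tray in the frame of machine above -0.005 m and angle between the x axis of tray and the x axis of machine, either way round below 0.05 rad), for 0.2 s.
3. the large button is pressed (value of joint big_button above 0.004 m), for 0.05 s.
At the end, for the whole second after the job is handed in: The tray is home in the machine (within 5 mm of its stop, square within 0.05 rad), the mug stands upright on it, centred on the cup rest and under the outlet within 18 mm, everything is at rest and the large button has come up again (all of step 2 and y of tray in the frame of machine between -0.006 and 0.006 m and horizontal distance between mug_foot and spout below 0.018 m and horizontal distance between mug_foot and tray below 0.018 m and angle between mug's own z axis and vertical below 0.05 rad and contact force between mug and tray above 1 N and linear speed of each of mug, tray below 0.02 m/s and value of joint big_button below 0.002 m); the robot touches nothing.
It fails at once if the mug is tipped or lifted off the tray (angle between mug's own z axis and vertical above 0.2 rad or z of mug in the frame of tray above 0.045 m).
It fails at once if the tray is lifted or tipped (height (world z) of tray above 0.008 m or angle between tray's own z axis and vertical above 0.07 rad).
It fails at once if the large button is pressed before the tray is home (value of joint big_button above 0.003 m and x of tray in the frame of machine below -0.006 m).
It fails at once if the small button is pressed (value of joint small_button above 0.003 m).
It fails at once if the tea box, the spare cup or the spice jar is disturbed (distance of any of tea_box, spare_cup, spice from where it was at the start of the episode above 0.015 m).
It also fails if it takes over 67 s, if anything falls off the work surface, if the arm or the gripper's body presses on something with over 40 N, if the wrist force passes 120 N, or if a joint passes its speed limit or range.

## Working session

There is one attempt and no reset: what is moved stays moved. The work goes in short steps, Python scripts to look and compute and a tool call to move; the robot and the scene stay as the last step left them, time stands still between calls to the robot, and variables do not carry over. Pictures are saved under pics/ and viewed, at most 10 in all, crops included, and the job is handed in when it is done.

```bash
ls; mkdir -p pics
```

Run:
```python
from plant import bot, sensors, capture
import cv2,numpy as np
for n in ("side","top"):
    c=capture(n); cv2.imwrite(f"pics/{n}0.png",c["pixels"][:,:,::-1]); np.savez(f"{n}0.npz",**c)
    print(n,c["mtx"].tolist(),np.round(c["cam_to_world"],3).tolist())
print(sensors.get_state(),bot.tcp_to_grasp)
```

```text
pics
plant.py
side [[464.87146753126297, 0.0, 318.0514249868507], [0.0, 464.87146753126297, 204.86827715332095], [0.0, 0.0, 1.0]] [[-0.982, 0.139, -0.126, 0.385], [-0.188, -0.731, 0.656, 0.631], [-0.001, 0.668, 0.744, 1.037], [0.0, 0.0, 0.0, 1.0]]
top [[517.6108601490205, 0.0, 327.4132246443276], [0.0, 517.6108601490205, 195.17019473666818], [0.0, 0.0, 1.0]] [[0.004, 0.995, -0.102, 0.402], [-1.0, 0.004, 0.005, -0.118], [0.006, 0.102, 0.995, 1.597], [0.0, 0.0, 0.0, 1.0]]
{'clock': 0.1, 'joints': array([-8.54385742e-01,  3.85481422e-01,  6.78680031e-03, -3.95241610e-04,
       -1.19402260e+00, -2.58615283e-01]), 'qvel': array([ 0.00029144, -0.00246035,  0.0021677 ,  0.00141964,  0.00214151,
        0.0001671 ]), 'joint_torque': array([-5.56799187e-04, -3.93319416e+01,  1.88929868e+01,  4.19797987e+00,
       -2.61272566e-03,  1.51038341e-05]), 'tool_pos': array([ 0.27619235, -0.56046871,  0.403745  ]), 'orientation': array([-2.26832971e-01,  9.73933184e-01,  9.34601663e-04, -2.87613160e-04]), 'ft_force': array([-0.26745976,  1.41364722, -0.79762966]), 'moment': array([ 0.02469842,  0.00496298, -0.00729835]), 'finger_force': 0.0, 'opening': 1.0026168329775742} 0.1547
```

View pics/side0.png

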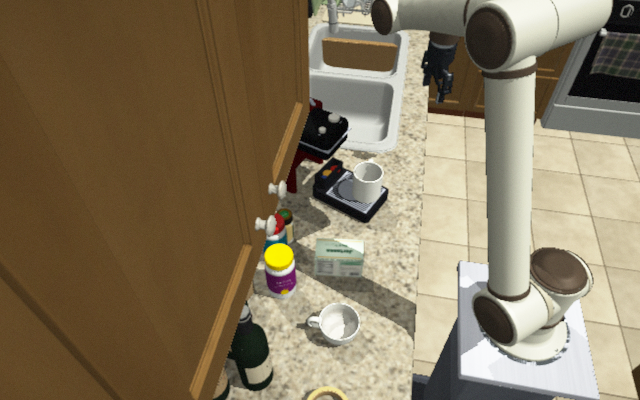

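View pics/top0.png

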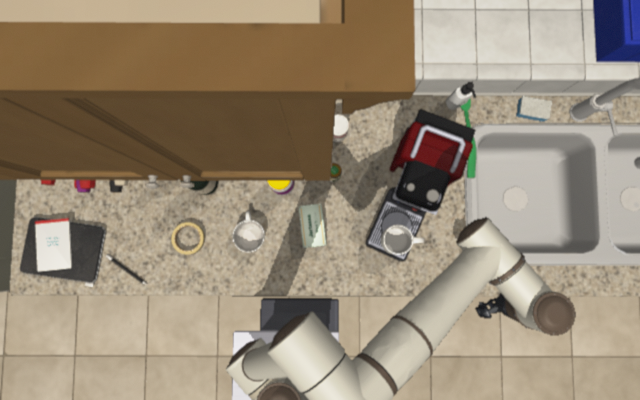

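The side view shows the tray at about (350,190) with the mug at (368,183), and the machine head at (322,130) with its buttons. The top view shows the machine at (432,160), the tray at (397,222), the mug at (398,237) with its handle to the right, and the buttons at (408,187) and (433,193). I'll zoom in and project into world coordinates.

Create h.py:
```python
import numpy as np,cv2
from scipy.spatial.transform import Rotation as R
def world(c):
    K=c["mtx"];T=c["cam_to_world"];d=c["depth"]
    v,u=np.mgrid[:400,:640]
    P=np.stack([(u-K[0,2])/K[0,0]*d,-(v-K[1,2])/K[1,1]*d,-d],-1)
    W=P@T[:3,:3].T+T[:3,3]; W[d==0]=np.nan
    return W
def proj(c,p):
    T=c["cam_to_world"];q=(np.atleast_2d(p)-T[:3,3])@T[:3,:3]
    return np.stack([c["mtx"][0,2]-q[:,0]/q[:,2]*c["mtx"][0,0],c["mtx"][1,2]+q[:,1]/q[:,2]*c["mtx"][1,1]],-1)
```

Run:
```python
import numpy as np,cv2
from h import *
a=np.load("side0.npz");b=np.load("top0.npz")
A=cv2.resize(a["pixels"][90:225,270:400],None,fx=4.4,fy=4.4,interpolation=cv2.INTER_CUBIC)
B=cv2.resize(b["pixels"][100:270,355:485],None,fx=3,fy=3.5 and 3,interpolation=cv2.INTER_CUBIC)
H=600;im=np.zeros((594,800,3),np.uint8)
A=cv2.resize(A,(400,415));B=cv2.resize(B,(400,523))
im[:415,:400]=A;im[:523,400:]=B
cv2.imwrite("pics/z0.png",im[:,:,::-1])
for n,c in (("side",a),("top",b)):
    W=world(c)
    for nm,lo,hi in (("deck",.028,.042),("mugrim",.120,.132),("head",.228,.24),("btn",.241,.249),("loop",.25,.26),("bin",.07,.08)):
        m=(W[...,2]>lo)&(W[...,2]<hi)&(W[...,0]>.3)&(W[...,0]<.85)&(W[...,1]<-.15)&(W[...,1]>-.5)
        print(n,nm,m.sum(),np.round(np.median(W[m],0),4) if m.sum() else "")
    np.save(n+"W.npy",W)
```

```text
side deck 1327 [ 0.485  -0.3105  0.0365]
side mugrim 206 [ 0.4351 -0.3298  0.1246]
side head 950 [ 0.5725 -0.3763  0.2356]
side btn 122 [ 0.5469 -0.3941  0.2449]
side loop 9 [ 0.6141 -0.4565  0.2518]
side bin 287 [ 0.5215 -0.348   0.0756]
top deck 1644 [ 0.4803 -0.3235  0.0361]
top mugrim 151 [ 0.4389 -0.3287  0.1257]
top head 3268 [ 0.6229 -0.3943  0.2353]
top btn 308 [ 0.592  -0.3983  0.2435]
top loop 377 [ 0.6888 -0.4318  0.2541]
top bin 77 [ 0.5166 -0.3455  0.0742]
```

View pics/z0.png

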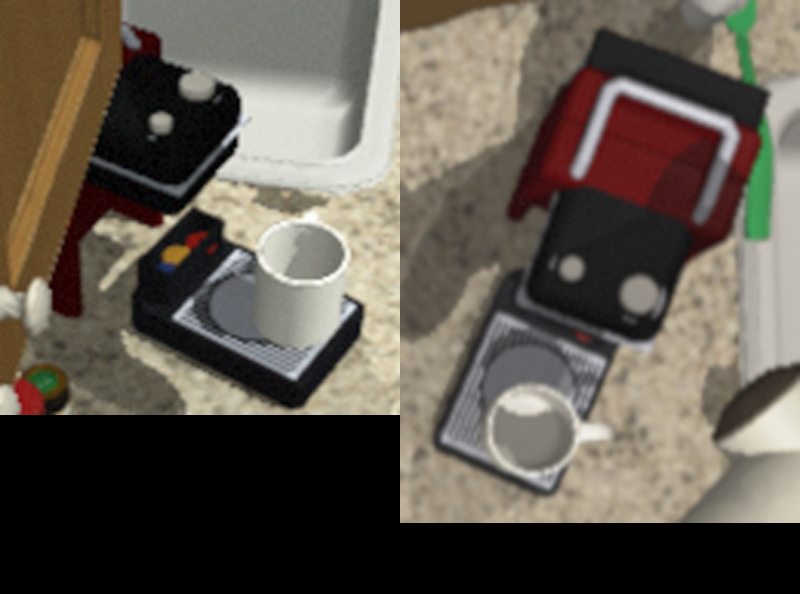

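The zoom shows the tray's left and front edges, the cup rest, the mug, and two white buttons (the right one is larger). Next I'll fit the shapes.

Create fit.py:
```python
import numpy as np,cv2,sys
from h import *
def pts(W,lo,hi,x=(.33,.8),y=(-.5,-.2)):
    m=(W[...,2]>lo)&(W[...,2]<hi)&(W[...,0]>x[0])&(W[...,0]<x[1])&(W[...,1]<y[1])&(W[...,1]>y[0]); return m
def main_part(m):
    n,l,s,_=cv2.connectedComponentsWithStats(m.astype(np.uint8)); return l==1+np.argmax(s[1:,4])
def circ(p,r=None):
    from scipy.optimize import least_squares
    f=lambda q:np.hypot(p[:,0]-q[0],p[:,1]-q[1])-(q[2] if r is None else r)
    s=least_squares(f,[*p.mean(0)[:2],.04],loss="soft_l1",f_scale=.002);return s.x,np.sqrt(np.mean(s.fun**2))
```

Run:
```python
from fit import *
for n in("side","top"):
    W=np.load(n+"W.npy");px=np.load(n+"0.npz")["pixels"].astype(int)
    m=pts(W,.030,.041); m=main_part(m)
    r=cv2.minAreaRect((W[m][:,:2]*1000).astype(np.float32));print(n,"deck rect",np.round(r[0]),np.round(r[1]),r[2],m.sum())
    m2=m|pts(W,.045,.082,x=(.48,.6),y=(-.42,-.28))
    r=cv2.minAreaRect((W[m2][:,:2]*1000).astype(np.float32));print("deck+bin",np.round(r[0]),np.round(r[1]),r[2])
    w=pts(W,.122,.130,x=(.37,.5),y=(-.375,-.27));print("rim",w.sum(),circ(W[w]))
    w=pts(W,.05,.115,x=(.36,.5),y=(-.375,-.27))
    if n=="side":print("wall",w.sum(),circ(W[w]))
    h=main_part(pts(W,.230,.239,x=(.4,.8)));r=cv2.minAreaRect((W[h][:,:2]*1000).astype(np.float32));print("head",r,h.sum())
    # white buttons
    b=pts(W,.238,.251,x=(.48,.66))&(px.min(-1)>90)
    k,l,s,c=cv2.connectedComponentsWithStats(b.astype(np.uint8))
    for i in range(1,k):
        if s[i,4]>8: print(" btn",s[i,4],np.round(c[i],1),np.round(W[l==i].mean(0),4))
```

```text
side deck rect [ 472. -335.] [136. 199.] 64.90438079833984 1213
deck+bin [ 472. -335.] [136. 199.] 65.03472900390625
rim 136 (array([ 0.42404945, -0.32274637,  0.04028104]), np.float64(0.0018459098254736735))
wall 782 (array([ 0.42390047, -0.3223449 ,  0.04024954]), np.float64(0.0016782085444103758))
head ((557.7488403320312, -397.3795471191406), (111.50660705566406, 175.58045959472656), 0.4038621485233307) 868
 btn 15 [311.9 102.2] [ 0.6106 -0.4517  0.2444]
 btn 79 [334.  116.9] [ 0.5374 -0.3961  0.2447]
 btn 33 [321.9 129.2] [ 0.5604 -0.3374  0.2444]
top deck rect [ 475. -338.] [130. 199.] 66.10670471191406 1386
deck+bin [ 475. -338.] [130. 199.] 66.10670471191406
rim 96 (array([ 0.42594684, -0.32604532,  0.04038251]), np.float64(0.0011766963658583524))
head ((616.5139770507812, -398.297119140625), (174.40357971191406, 207.6069793701172), 68.65418243408203) 2840
 btn 27 [413.3 153.8] [ 0.6504 -0.3524  0.2457]
 btn 12 [452.7 168.8] [ 0.611  -0.4561  0.2454]
 btn 42 [410.3 187. ] [ 0.562  -0.3437  0.2448]
 btn 110 [432.6 195.4] [ 0.5401 -0.402   0.2443]
```

Add to h.py:
```python
def plan(bearing,L,tip,s=.168):
    """rotation (tool frame) and then translation in turned tool axes to bring the tip (s ahead of TCP) to the point"""
    from plant import bot, sensors, capture
    st=sensors.get_state(); q=R.from_quat(st["orientation"])
    d=np.array([np.cos(bearing),np.sin(bearing),0]); z=np.sin(L)*d-np.cos(L)*np.array([0,0,1.])
    y=np.array([-d[1],d[0],0]); x=np.cross(y,z); G=np.stack([x,y,z],1)
    if np.linalg.norm((q.inv()*R.from_matrix(G)).as_rotvec())>1.9: G[:,:2]*=-1
    tcp=np.array(tip)-s*z
    cur=st["tool_pos"]
    print("rot",np.round((q.inv()*R.from_matrix(G)).as_rotvec(),3),"trans(tool)",np.round(G.T@(tcp-cur),4),"world",np.round(tcp-cur,4))
    print("tip now",np.round(cur+s*q.apply([0,0,1]),4),"z",np.round(q.apply([0,0,1]),3),"F",np.round(st["ft_force"],1),"t",round(st["clock"],2),"open",round(st["opening"],3))
```

```bash
python3 -c "
from h import *
plan(-.21,0,[.425-.09*.978,-.3245+.09*.208,.15])"
```

```text
rot [ 0.002 -0.001  0.668] trans(tool) [-0.0064  0.2618  0.0857] world [ 0.0608  0.2547 -0.0857]
tip now [ 0.276  -0.5602  0.2357] z [-0.001  0.002 -1.   ] F [-0.3  1.4 -0.8] t 0.1 open 1.003
```

shift_gripper(moves=[[0,0,0,0,0,0.112,0.5],[0,0,0,0,0,0.112,0.5],[0,0,0,0,0,0.112,0.5],[0,0,0,0,0,0.112,0.5],[0,0,0,0,0,0.112,0.5],[0,0,0,0,0,0.112,0.5],[0,0,0,0,-0.1,0,0.5],[0,0,0,0,-0.1,0,0.5],[0,0,0,0,-0.1,0,0.5],[0,0,0,0,0,0,0.5]])

```text
clock: 0.93
tool_pos: [0.2756, -0.5606, 0.4051]
orientation: [0.107, 0.983, -0.016, 0.15]
ft_force: [-0.2, 0.1, -0.4]
opening: 0.503
finger_force: 0.0
```

```bash
python3 -c "
from h import *
plan(-.21,.3,[.425-.09*.978,-.3245+.09*.208,.15])"
```

```text
rot [-0.002  0.003 -0.006] trans(tool) [0.0688 0.262  0.0778] world [ 0.0128  0.2651 -0.0946]
tip now [ 0.3246 -0.5713  0.2448] z [ 0.292 -0.064 -0.954] F [-0.2  0.1 -0.4] t 0.93 open 0.503
```

Careful with the scale: shifts go in units of 5 mm. That gives: 0.0328 m is 6.56, 0.0097 m is 1.94.

shift_gripper(moves=[[1.72,6.56,1.94,0,0,0,0.5],[1.72,6.56,1.94,0,0,0,0.5],[1.72,6.56,1.94,0,0,0,0.5],[1.72,6.56,1.94,0,0,0,0.5],[1.72,6.56,1.94,0,0,0,0.5],[1.72,6.56,1.94,0,0,0,0.5],[1.72,6.56,1.94,0,0,0,0.5],[1.72,6.56,1.94,0,0,0,0.5],[0,0,0,0,0,0,0.5],[0,0,0,0,0,0,0.5]])

```text
clock: 1.77
tool_pos: [0.29, -0.2935, 0.3096]
orientation: [0.103, 0.984, -0.016, 0.147]
ft_force: [0.3, -0.3, 0.7]
opening: 0.505
finger_force: 0.0
```

Run:
```python
from h import *
from plant import bot, sensors, capture
plan(-.21,.3,[.425-.09*.978,-.3245+.09*.208,.062])
ims=[]
st=sensors.get_state();q=R.from_quat(st["orientation"])
for n in("side","top"):
    c=capture(n);np.savez(n+"1.npz",**c);np.save(n+"W.npy",world(c));p=c["pixels"].copy()
    im=p.copy();u=proj(c,st["tool_pos"]+q.apply([[0,0,.168],[0,.0,.155]]))
    print(n,np.round(u,1))
    x0,y0=(300,100) if n=="side" else (340,140)
    im=cv2.resize(p[y0:y0+130,x0:x0+130],(400,400),interpolation=cv2.INTER_CUBIC)
    for a in u: cv2.circle(im,tuple(int(v) for v in (a+.5-[x0,y0])*400/130),2,(255,0,255),-1)
    ims.append(im)
cv2.imwrite("pics/z1.png",np.hstack(ims)[:,:,::-1])
```

```text
rot [-0.    -0.004  0.001] trans(tool) [ 0.0269 -0.0022  0.0829] world [-0.0016 -0.0019 -0.0871]
tip now [ 0.3379 -0.3037  0.1489] z [ 0.285 -0.061 -0.957] F [ 0.3 -0.3  0.7] t 1.77 open 0.505
side [[399.6 174.2]
 [401.6 171.3]]
top [[391.2 271.3]
 [391.5 272.9]]
```

View pics/z1.png

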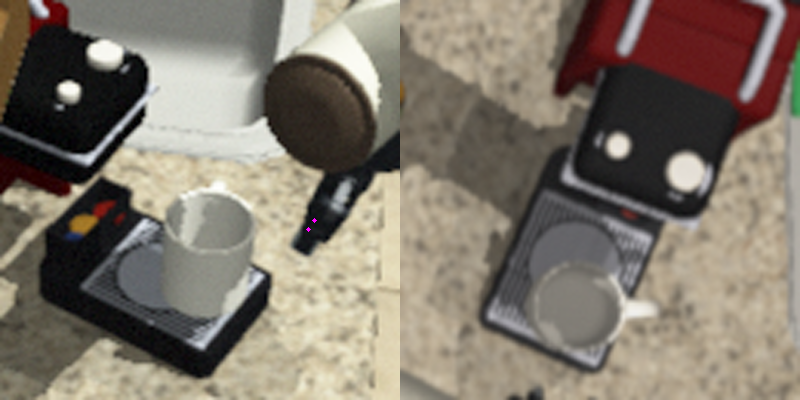

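The gripper sits clear behind the mug: in the left crop the tip is at (303,245), and the projected tip at (308,230) agrees. I'll lower it and push most of the way.

Scaled: 0.0207 m is 4.14, -0.0115 m is -2.3.

shift_gripper(moves=[[1.34,-0.1,4.14,0,0,0,0.5],[1.34,-0.1,4.14,0,0,0,0.5],[1.34,-0.1,4.14,0,0,0,0.5],[1.34,-0.1,4.14,0,0,0,0.5],[0,0,0,0,0,0,0.5],[-2.3,0,0.7,0,0,0,0.5],[-2.3,0,0.7,0,0,0,0.5],[-2.3,0,0.7,0,0,0,0.5],[-1.14,0,0.36,0,0,0,0.5],[-1.14,0,0.36,0,0,0,0.5],[-1.14,0,0.36,0,0,0,0.5],[-1.14,0,0.36,0,0,0,0.5],[-1.14,0,0.36,0,0,0,0.5],[0,0,0,0,0,0,0.5],[0,0,0,0,0,0,0.5]])

```text
clock: 3.12
tool_pos: [0.3538, -0.311, 0.2234]
orientation: [0.106, 0.983, -0.016, 0.149]
ft_force: [0.4, 0.6, 0.1]
opening: 0.503
finger_force: 0.0
```

Create look.py:
```python
from fit import *
from plant import bot, sensors, capture
import sys
plan(-.21,.3,[.425,-.3245,.062])
k=sys.argv[1];ims=[]
for n in("side","top"):
    c=capture(n);np.savez(n+k+".npz",**c);W=world(c);np.save(n+"W.npy",W)
    r,m=None,main_part(pts(W,.030,.041))
    r=cv2.minAreaRect((W[m][:,:2]*1000).astype(np.float32));a=-np.radians(90-r[2]);o=np.array(r[0])/1000-.01*np.array([np.cos(a),np.sin(a)])
    w=pts(W,.122,.130,x=(.37,.65),y=(-.46,-.27))
    mg,e=circ(W[w],.0405);d=mg[:2]-o
    print(n,"tray",np.round(o,4),"yaw",round(a,3),np.round(r[1]),"mug",np.round(mg[:2],4),round(e,4),w.sum(),"mug in tray",np.round([d@[np.cos(a),np.sin(a)],d@[-np.sin(a),np.cos(a)]],4))
    x0,y0=(300,100) if n=="side" else (340,140)
    ims.append(cv2.resize(c["pixels"][y0:y0+130,x0:x0+130],(400,400),interpolation=cv2.INTER_CUBIC))
cv2.imwrite(f"pics/z{k}.png",np.hstack(ims)[:,:,::-1])
```

```bash
python3 look.py 2
```

```text
rot [-0.002  0.002 -0.004] trans(tool) [-0.0215  0.0016  0.0076] world [ 0.0227 -0.0031 -0.0009]
tip now [ 0.4025 -0.3217  0.0629] z [ 0.29  -0.064 -0.955] F [0.4 0.6 0.1] t 3.12 open 0.503
side tray [ 0.4635 -0.3293] yaw -0.427 [134. 199.] mug [ 0.4471 -0.3294] 0.0658 115 mug in tray [-0.0149 -0.0069]
top tray [ 0.4685 -0.3355] yaw -0.422 [130. 189.] mug [ 0.4473 -0.3331] 0.0395 130 mug in tray [-0.0203 -0.0066]
```

View pics/z2.png

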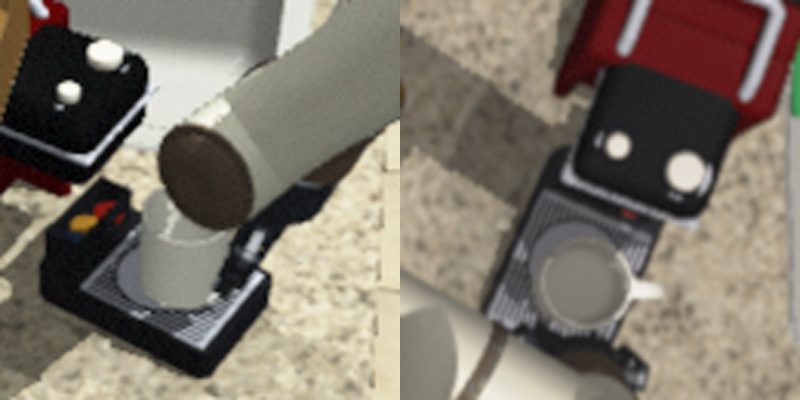

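Mug in the cradle, tray unmoved. In the right crop the cup rest is at (577,262) and the mug at (585,283), which agrees with the fit: about 17 mm forward and 2.4 mm left still to go.

Scaled: -0.0054 m is -1.08, 0.0017 m is 0.34.

shift_gripper(moves=[[-1.08,0.16,0.34,0,0,0,0.5],[-1.08,0.16,0.34,0,0,0,0.5],[-1.08,0.16,0.34,0,0,0,0.5],[0,0,0,0,0,0,0.5],[0,0,0,0,0,0,0.5],[2.3,0,-0.7,0,0,0,0.5],[4.6,0,-1.4,0,0,0,0.5],[4.6,0,-1.4,0,0,0,0.5],[4.6,0,-1.4,0,0,0,0.5],[2.4,0,-0.7,0,0,0,0.5],[0,0,0,0,0,0,0.5]])

```text
clock: 4.13
tool_pos: [0.2729, -0.2907, 0.2224]
orientation: [0.107, 0.983, -0.016, 0.148]
ft_force: [0.6, 0.4, 0.5]
opening: 0.502
finger_force: 0.0
```

```bash
python3 look.py 3
```

Run:
```python
# machine: both cameras, this run's clouds
from fit import *
for n in("side","top"):
    W=np.load(n+"W.npy");px=np.load(n+"3.npz")["pixels"].astype(int)
    b=pts(W,.240,.251,x=(.48,.6))&(px.min(-1)>90)
    k,l,s,c=cv2.connectedComponentsWithStats(b.astype(np.uint8))
    B=sorted([(s[i,4],W[l==i].mean(0)) for i in range(1,k) if s[i,4]>15],key=lambda t:-t[0])[:2]
    (_,L),(_,S)=B;v=(S-L)[:2];a=-np.arctan2(v[0],v[1]);d=np.array([np.cos(a),np.sin(a)])
    print(n,"large",np.round(L,4),"small",np.round(S,4),np.linalg.norm(v),"yaw",a)
    h=main_part(pts(W,.229,.239));P=W[h][:,:2];mid=(L+S)[:2]/2
    t=P-mid;lx=t@d;ly=t@[-d[1],d[0]]
    f=np.abs(ly)<30
    print("  front edge x rel buttons",np.percentile(lx[f],[0,1,3]),"sides",np.percentile(ly[lx<40],[1,99]))
    if n=="top":
        F=[(y,np.sort(lx[np.abs(ly-y)<4])[2]) for y in range(-44,45,8)];q=np.polyfit(*zip(*F),1);print("  edge slope",q)
        x=lx;print("  back",np.percentile(x,[99,100]),"outer sides",np.percentile(ly[lx>90],[1,99]))
```

```text
rot [-0.001 -0.002 -0.006] trans(tool) [-0.1015 -0.0014  0.0313] world [ 1.036e-01 -2.350e-02  1.000e-04]
tip now [ 0.3212 -0.3011  0.0619] z [ 0.287 -0.062 -0.956] F [0.6 0.4 0.5] t 4.13 open 0.502
side tray [ 0.4631 -0.331 ] yaw -0.411 [135. 200.] mug [ 0.4646 -0.3311] 0.0515 160 mug in tray [0.0014 0.0005]
top tray [ 0.4659 -0.3347] yaw -0.419 [131. 200.] mug [ 0.4654 -0.3345] 0.0356 101 mug in tray [-0.0005 -0.    ]
side large [ 0.5377 -0.397   0.2449] small [ 0.56   -0.3394  0.2447] 0.06178403737710199 yaw -0.3691825289341373
  front edge x rel buttons [-0.03279829 -0.03148141 -0.02976629] sides [-0.08354658  0.05565318]
top large [ 0.5394 -0.4016  0.2455] small [ 0.5623 -0.344   0.245 ] 0.062019103139949815 yaw -0.377942984007072
  front edge x rel buttons [-0.03385663 -0.03023051 -0.02575486] sides [-0.08217895  0.08486784]Traceback (most recent call last):
  File "<stdin>", line 15, in <module>
IndexError: index 2 is out of bounds for axis 0 with size 0
```

View pics/z3.png

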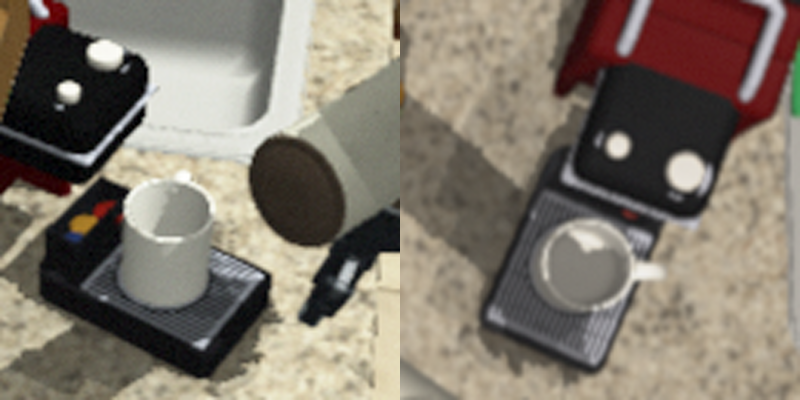

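Mug is within about 1 mm of the cup-rest centre: in the right crop it covers the rest at (583,263). The tray is 104 mm out, skewed −0.04. Next I'll set the fingers behind the tray's front face.

Run:
```python
from h import *
plan(-.41,.3,[.3500,-.2825,.062],.173)
```

```text
rot [0.057 0.002 0.187] trans(tool) [-0.0136  0.0381 -0.0002] world [0.027  0.0298 0.0042]
tip now [ 0.3263 -0.303   0.0579] z [ 0.29  -0.064 -0.955] F [ 0.7 -0.2  0.7] t 4.23 open 0.5
```

Scaled: 0.019 m is 3.8, 0.0159 m is 3.18.

shift_gripper(moves=[[0,0,0,0.0285,0.001,0.0935,0.7],[0,0,0,0.0285,0.001,0.0935,0.7],[-1.36,3.8,0,0,0,0,0.7],[-1.36,3.8,0,0,0,0,0.7],[0.98,0,3.18,0,0,0,0.7],[0.98,0,3.18,0,0,0,0.7],[0.98,0,3.18,0,0,0,0.7],[0,0,0,0,0,0,0.7],[0,0,0,0,0,0,0.7]])

```text
clock: 4.98
tool_pos: [0.304, -0.2755, 0.1887]
orientation: [0.186, 0.972, -0.013, 0.14]
ft_force: [0.0, -0.1, 0.9]
opening: 0.705
finger_force: 0.0
```

Run:
```python
from h import *
plan(-.41,.3,[.3500,-.2825,.012],.173)
```

```bash
python3 look.py 4
```

```text
rot [ 0.035 -0.019  0.026] trans(tool) [0.0093 0.0119 0.0091] world [-0.0009  0.0134 -0.0114]
tip now [ 0.3504 -0.2891  0.0226] z [ 0.268 -0.078 -0.96 ] F [ 0.  -0.1  0.9] t 4.98 open 0.705
rot [-0.022 -0.016 -0.166] trans(tool) [-0.0854 -0.0227 -0.009 ] world [ 0.0724 -0.0387  0.0338]
tip now [ 0.349  -0.2887  0.0274] z [ 0.268 -0.078 -0.96 ] F [ 0.  -0.1  0.9] t 4.98 open 0.705
side tray [ 0.4648 -0.3303] yaw -0.385 [133. 200.] mug [ 0.4645 -0.3313] 0.0535 148 mug in tray [ 0.0001 -0.0011]
top tray [ 0.4654 -0.3343] yaw -0.417 [130. 199.] mug [ 0.4653 -0.3347] 0.0376 101 mug in tray [-0.     -0.0004]
```

View pics/z4.png

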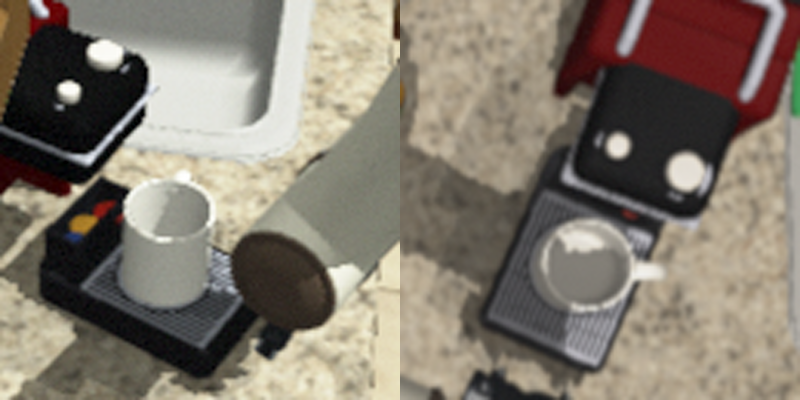

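Tray and mug unchanged, fingers behind the tray's front (left crop (270,345), right crop (510,385)). I'll make a small orientation and position correction.

Scaled: 0.0119 m is 2.38, 0.0053 m is 1.06.

shift_gripper(moves=[[0,0,0,0.035,-0.019,0.026,0.7],[0.8,2.38,0.8,0,0,0,0.7],[1.06,0,1.02,0,0,0,0.7],[0,0,0,0,0,0,0.7],[0,0,0,0,0,0,0.7]])

```text
clock: 5.5
tool_pos: [0.3023, -0.2768, 0.1907]
orientation: [0.199, 0.97, -0.013, 0.142]
ft_force: [0.1, 0.6, -0.1]
opening: 0.696
finger_force: 0.0
```

Run:
```python
from h import *
plan(-.41,.3,[.3500,-.2825,.012],.173)
```

```text
rot [ 0.033 -0.016  0.   ] trans(tool) [0.0088 0.0138 0.0113] world [ 0.0009  0.0146 -0.0134]
tip now [ 0.3489 -0.2908  0.0247] z [ 0.27  -0.081 -0.96 ] F [ 0.1  0.6 -0.1] t 5.5 open 0.696
```

```bash
python3 -c "
from plant import bot, sensors, capture
print(sensors.get_state()['joints'].round(3))"
```

```text
[-0.348  0.317 -0.809 -0.097 -0.16  -1.535]
```

shift_gripper(moves=[[0,0,0,0,0.1,0,0.7],[0,0,0,0,0.1,0,0.7],[0,0,0,0,0,0,0.7]])

```text
clock: 5.75
tool_pos: [0.3034, -0.2774, 0.1909]
orientation: [0.199, 0.979, 0.007, 0.044]
ft_force: [1.4, -0.6, 0.4]
opening: 0.702
finger_force: 0.0
```

Run:
```python
from h import *
plan(-.41,.1,[.3450,-.2805,.012],.173)
from plant import bot, sensors, capture
print(sensors.get_state()['joints'].round(3))
```

```text
rot [ 0.032 -0.017  0.008] trans(tool) [-0.0213  0.0137  0.0089] world [ 0.0258  0.0037 -0.0067]
tip now [ 0.3187 -0.2781  0.0185] z [ 0.088 -0.004 -0.996] F [ 1.4 -0.6  0.4] t 5.75 open 0.702
[-0.351  0.334 -0.758 -0.069 -0.395 -1.558]
```

shift_gripper(moves=[[0,0,0,0.032,-0.017,0.008,0.7],[-2.12,2.74,0.9,0,0,0,0.7],[-2.14,0,0.88,0,0,0,0.7],[0,0,0,0,0,0,0.7]])

```text
clock: 6.08
tool_pos: [0.3301, -0.2737, 0.1836]
orientation: [0.203, 0.978, -0.01, 0.051]
ft_force: [0.3, -0.7, -0.2]
opening: 0.698
finger_force: 0.0
```

Run:
```python
from h import *
plan(-.41,.1,[.3450,-.2805,.012],.173)
```

```text
rot [0.    0.004 0.001] trans(tool) [ 0.0008 -0.0003 -0.0006] world [-0.0009  0.0001  0.0005]
tip now [ 0.3466 -0.2808  0.0116] z [ 0.095 -0.041 -0.995] F [ 0.3 -0.7 -0.2] t 6.08 open 0.698
```

shift_gripper(moves=[[-1.46,0,0.14,0,0,0,0.7],[-1.46,0,0.14,0,0,0,0.7],[-1.46,0,0.14,0,0,0,0.7],[-0.6,0,0.06,0,0,0,0.7],[-0.6,0,0.06,0,0,0,0.7],[-0.6,0,0.06,0,0,0,0.7],[-0.6,0,0.06,0,0,0,0.7],[-0.6,0,0.06,0,0,0,0.7],[-0.6,0,0.06,0,0,0,0.7],[-0.6,0,0.06,0,0,0,0.7],[-0.6,0,0.06,0,0,0,0.7],[-0.6,0,0.06,0,0,0,0.7],[-0.6,0,0.06,0,0,0,0.7],[-0.6,0,0.06,0,0,0,0.7],[-0.6,0,0.06,0,0,0,0.7],[-0.6,0,0.06,0,0,0,0.7],[-0.6,0,0.06,0,0,0,0.7],[-0.6,0,0.06,0,0,0,0.7]])

```text
clock: 7.58
tool_pos: [0.3865, -0.2994, 0.1828]
orientation: [0.205, 0.978, -0.009, 0.044]
ft_force: [-6.9, 2.4, 4.8]
opening: 0.705
finger_force: 3.6
```

```bash
python3 look.py 5
```

```text
rot [-0.04  -0.209 -0.2  ] trans(tool) [-0.0053 -0.0165 -0.04  ] world [-0.01   -0.0147  0.0397]
tip now [ 0.4003 -0.3055  0.0154] z [ 0.082 -0.036 -0.996] F [-6.9  2.4  4.8] t 7.58 open 0.705
side tray [ 0.5022 -0.2949] yaw -0.734 [100. 209.] mug [ 0.5568 -0.354 ] 0.033 88 mug in tray [ 0.0801 -0.0073]
top tray [ 0.4996 -0.3486] yaw -0.408 [130. 188.] mug [ 0.4936 -0.3464] 0.03 92 mug in tray [-0.0064 -0.0004]
```

View pics/z5.png

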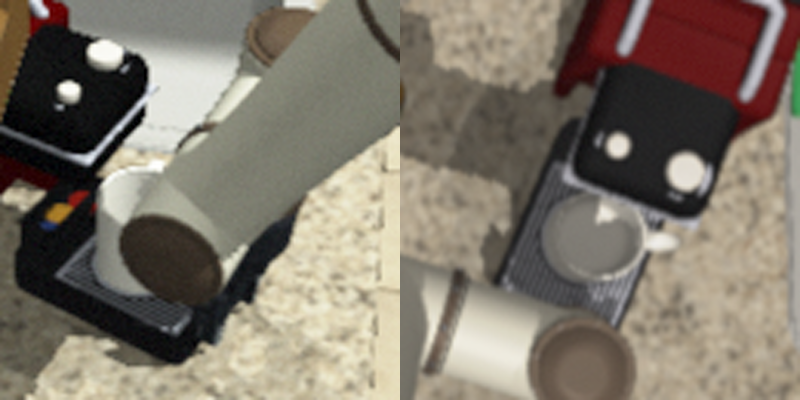

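Tray moved about 31 mm with the mug still on it (mug in the right crop (592,237)). Now I'll steer: rotate to machine yaw and drift slightly right while pushing.

Scaled: -0.0002 m is -0.04, -0.003 m is -0.6.

shift_gripper(moves=[[-0.6,-0.04,0.06,0,0,-0.0031,0.7],[-0.6,-0.04,0.06,0,0,-0.0031,0.7],[-0.6,-0.04,0.06,0,0,-0.0031,0.7],[-0.6,-0.04,0.06,0,0,-0.0031,0.7],[-0.6,-0.04,0.06,0,0,-0.0031,0.7],[-0.6,-0.04,0.06,0,0,-0.0031,0.7],[-0.6,-0.04,0.06,0,0,-0.0031,0.7],[-0.6,-0.04,0.06,0,0,-0.0031,0.7],[-0.6,-0.04,0.06,0,0,-0.0031,0.7],[-0.6,-0.04,0.06,0,0,-0.0031,0.7],[-0.6,-0.04,0.06,0,0,-0.0031,0.7],[-0.6,-0.04,0.06,0,0,-0.0031,0.7],[-0.6,-0.04,0.06,0,0,0,0.7],[-0.6,-0.04,0.06,0,0,0,0.7]])

```text
clock: 8.85
tool_pos: [0.4245, -0.3185, 0.1835]
orientation: [0.187, 0.981, -0.01, 0.045]
ft_force: [-5.6, 0.5, -0.2]
opening: 0.699
finger_force: 2.8
```

Create mt.py:
```python
from h import *
from plant import bot, sensors, capture
plan(-.373,.1,[.5,-.34,.012],.173)
st=sensors.get_state();q=R.from_quat(st["orientation"]);t=st["tool_pos"]+.173*q.apply([0,0,1])-[.560,-.3745,0]
a=-.373;c,s=np.cos(a),np.sin(a);print("tip in machine",np.round([t[0]*c+t[1]*s,-t[0]*s+t[1]*c],4),"F",np.round([st["ft_force"][:2]@[c,s],st["ft_force"][:2]@[-s,c]],1))
y=q.apply([0,1,0]);print("tool yaw",round(float(-np.arctan2(y[0],y[1])),4))
```

```bash
python3 mt.py
```

```text
rot [-0.004 -0.009 -0.004] trans(tool) [-0.0606  0.0075  0.0054] world [ 0.0594 -0.0152  0.0007]
tip now [ 0.439  -0.3248  0.0112] z [ 0.084 -0.037 -0.996] F [-5.6  0.5 -0.2] t 8.85 open 0.699
tip in machine [-0.1308  0.0022] F [-5.4 -1.5]
tool yaw -0.3771
```

shift_gripper(moves=[[-0.6,-0.04,0.06,0,0,-0.002,0.7],[-0.6,-0.04,0.06,0,0,-0.002,0.7],[-0.6,-0.04,0.06,0,0,0,0.7],[-0.6,-0.04,0.06,0,0,0,0.7],[-0.6,-0.04,0.06,0,0,0,0.7],[-0.6,-0.04,0.06,0,0,0,0.7],[-0.6,-0.04,0.06,0,0,0,0.7],[-0.4,0,0.04,0,0,0,0.7]])

```text
clock: 9.52
tool_pos: [0.4483, -0.3288, 0.1837]
orientation: [0.184, 0.982, -0.011, 0.048]
ft_force: [-5.2, 0.5, 0.2]
opening: 0.699
finger_force: 2.7
```

```bash
python3 mt.py
```

```text
rot [-0.004 -0.002  0.002] trans(tool) [-0.0348  0.0084  0.0031] world [ 0.0357 -0.0049  0.0004]
tip now [ 0.4638 -0.3356  0.0115] z [ 0.09  -0.039 -0.995] F [-5.2  0.5  0.2] t 9.52 open 0.699
tip in machine [-0.1038  0.0012] F [-5.  -1.4]
tool yaw -0.3712
```

Careful with the scale: shifts go in units of 5 mm. That gives: -0.0015 m is -0.3, -0.001 m is -0.2.

shift_gripper(moves=[[-0.3,0,0.02,0,0,0,0.7],[-0.3,0,0.02,0,0,0,0.7],[-0.3,0,0.02,0,0,0,0.7],[-0.2,0,0.02,0,0,0,0.7]])

```text
clock: 9.85
tool_pos: [0.451, -0.33, 0.1837]
orientation: [0.185, 0.982, -0.01, 0.044]
ft_force: [-14.3, 5.4, 11.2]
opening: 0.699
finger_force: 7.4
```

```bash
python3 mt.py
```

```text
rot [-0.004 -0.01   0.   ] trans(tool) [-0.0319  0.0085  0.0027] world [ 0.0329 -0.0037  0.0005]
tip now [ 0.4652 -0.3362  0.0113] z [ 0.082 -0.036 -0.996] F [-14.3   5.4  11.2] t 9.85 open 0.699
tip in machine [-0.1022  0.0011] F [-15.3  -0.2]
tool yaw -0.3731
```

Scaled: -0.001 m is -0.2, 0.0001 m is 0.02.

shift_gripper(moves=[[-0.2,0,0.02,0,0,0,0.7],[-0.2,0,0.02,0,0,0,0.7],[0,0,0,0,0,0,0.7],[0,0,0,0,0,0,0.7]])

```text
clock: 10.18
tool_pos: [0.4516, -0.3302, 0.1837]
orientation: [0.185, 0.982, -0.01, 0.042]
ft_force: [-15.5, 7.0, 11.6]
opening: 0.702
finger_force: 8.5
```

```bash
python3 mt.py
```

```text
rot [-0.003 -0.014 -0.   ] trans(tool) [-0.0313  0.0086  0.0027] world [ 0.0323 -0.0035  0.0004]
tip now [ 0.4653 -0.3362  0.0114] z [ 0.079 -0.035 -0.996] F [-15.5   7.   11.6] t 10.18 open 0.702
tip in machine [-0.1022  0.0011] F [-16.9   0.9]
tool yaw -0.3736
```

shift_gripper(moves=[[0.6,0,0,0,0,0,0.7],[1.2,0,-0.2,0,0,0,0.7],[4,0,-0.4,0,0,0,0.7],[6,0,-0.6,0,0,0,0.7],[6,0,-0.6,0,0,0,0.7],[0,0,-8,0,0,0,0.4],[0,0,-8,0,0,0,0.0],[0,0,-8,0,0,0,0.0],[0,0,-8,0,0,0,0.0],[0,0,-8,0,0,0,0.0],[0,-6,-4,0,0,0,0],[0,-6,0,0,0,0,0],[0,0,0,0,0,0,0]])

```text
clock: 11.27
tool_pos: [0.3311, -0.3492, 0.4074]
orientation: [0.184, 0.981, -0.014, 0.055]
ft_force: [-0.4, -0.2, -0.4]
opening: -0.002
finger_force: 0.0
```

```bash
python3 look.py 6; python3 mt.py
```

```text
rot [-0.04  -0.187 -0.157] trans(tool) [0.0192 0.0438 0.1876] world [ 0.0454  0.0351 -0.1849]
tip now [ 0.3483 -0.3573  0.2404] z [ 0.103 -0.048 -0.994] F [-0.4 -0.2 -0.4] t 11.27 open -0.002
side tray [ 0.548  -0.3609] yaw -0.241 [137. 194.] mug [ 0.5572 -0.3691] 0.0205 91 mug in tray [ 0.0109 -0.0057]
top tray [ 0.5401 -0.3661] yaw -0.383 [131. 161.] mug [ 0.5653 -0.3559] 0.0246 22 mug in tray [0.0196 0.019 ]
rot [-0.005  0.006  0.002] trans(tool) [-0.1148  0.0683  0.2332] world [ 0.153   0.0134 -0.2206]
tip now [ 0.3477 -0.3546  0.2327] z [ 0.097 -0.043 -0.994] F [0.4 0.5 0.5] t 11.37 open -0.002
tip in machine [-0.2049 -0.0588] F [0.1 0.6]
tool yaw -0.3717
```

View pics/z6.png

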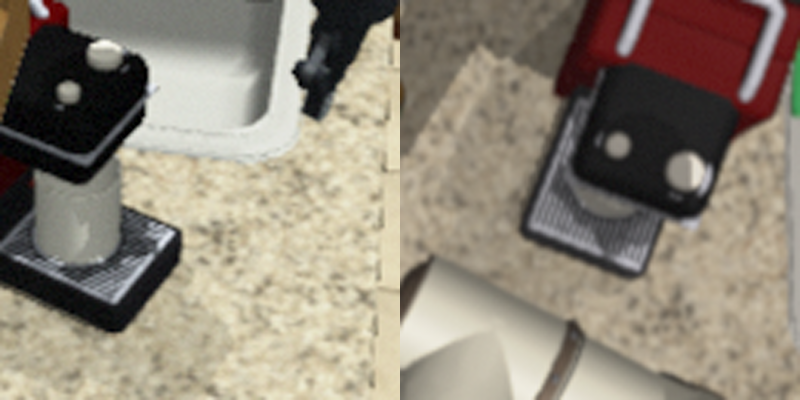

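Tray in, mug under the head (left crop (78,215)). I'll check the numbers in each camera's own machine frame.

Run:
```python
from fit import *
a=-.373;d=np.array([np.cos(a),np.sin(a)]);y=np.array([-d[1],d[0]])
for n,mid in(("side",(.5489,-.3682)),("top",(.5509,-.3728))):
    o=np.array(mid)+.011*d;W=np.load(n+"W.npy")
    m=main_part(pts(W,.030,.041));P=(W[m][:,:2]-o);lx=P@d;ly=P@y
    ys=np.arange(-.045,.046,.01);F=[np.percentile(lx[np.abs(ly-v)<.006],2) for v in ys]
    q=np.polyfit(ys,F,1);print(n,"front x",np.round(q[1],4),"yaw err",-round(q[0],3),"left/right y at front",np.percentile(ly[(lx<-.06)&(lx>-.08)],[1,99]).round(4))
    w=pts(W,.05,.12,x=(.45,.62),y=(-.42,-.31));Q=(W[w][:,:2]-o);Q=np.stack([Q@d,Q@y],1);k=(np.abs(Q[:,1])<.05)&(Q[:,0]<.03)&(Q[:,0]>-.06)
    print("  mug",k.sum(),circ(Q[k],.0415))
```

```text
side front x -0.0924 yaw err -0.009 left/right y at front [-0.0654  0.0651]
  mug 578 (array([-3.65966388e-03,  3.59370774e-05,  4.00000000e-02]), np.float64(0.0020354717286462077))
top front x -0.0921 yaw err -0.028 left/right y at front [-0.0615  0.0668]
  mug 58 (array([-0.00466938,  0.00164703,  0.04      ]), np.float64(0.0007086213666350697))
```

Tray home and square, mug about 4 mm off the machine origin. Now the button.

Scaled: -0.03 m is -6.

shift_gripper(moves=[[0,0,-6,0,0,0,0],[0,0,-6,0,0,0,0],[0,0,0,0,0,0,0]], quiet=true)

```text
ok
```

```bash
python3 -c "
from h import *
plan(-.373,.1,[.5386,-.3993,.28],.173)"
```

```text
rot [-0.008  0.013  0.006] trans(tool) [-0.1979  0.026   0.037 ] world [ 0.1963 -0.0489 -0.0171]
tip now [ 0.344  -0.3526  0.2974] z [ 0.102 -0.049 -0.994] F [ 0.7 -0.1  0.6] t 11.62 open -0.002
```

Scaled: -0.033 m is -6.6, 0.006 m is 1.2.

shift_gripper(moves=[[-6.6,0.86,1.2,0,0,0,0],[-6.6,0.86,1.2,0,0,0,0],[-6.6,0.86,1.2,0,0,0,0],[-6.6,0.86,1.2,0,0,0,0],[-6.6,0.86,1.2,0,0,0,0],[-6.6,0.86,1.2,0,0,0,0],[0,0,0,0,0,0,0],[0,0,0,0,0,0,0]], quiet=true)

```text
ok
```

```bash
python3 -c "
from h import *
plan(-.373,.1,[.5386,-.3993,.25],.173)"
```

```text
rot [-0.003 -0.002  0.005] trans(tool) [ 0.0028 -0.0016  0.0221] world [-0.0011 -0.0012 -0.0222]
tip now [ 0.5393 -0.3985  0.2722] z [ 0.09  -0.039 -0.995] F [-0.5 -0.7  0.6] t 12.28 open -0.002
```

Scaled: 0.011 m is 2.2, 0.003 m is 0.6.

shift_gripper(moves=[[0.28,-0.16,2.2,0,0,0,0],[0.28,-0.16,2.2,0,0,0,0],[0.06,0,0.6,0,0,0,0],[0.06,0,0.6,0,0,0,0],[0,0,0,0,0,0,0]])

```text
clock: 12.7
tool_pos: [0.519, -0.3937, 0.4182]
orientation: [0.184, 0.982, -0.011, 0.048]
ft_force: [0.1, -0.0, 0.9]
opening: 0.0
finger_force: 0.0
```

shift_gripper(moves=[[0.04,0,0.4,0,0,0,0],[0.04,0,0.4,0,0,0,0],[0,0,0,0,0,0,0]])

```text
clock: 12.95
tool_pos: [0.5196, -0.394, 0.415]
orientation: [0.184, 0.982, -0.011, 0.049]
ft_force: [-0.6, 0.8, 2.3]
opening: 0.002
finger_force: 1.2
```

```bash
python3 mt.py
```

```text
rot [-0.004  0.001  0.003] trans(tool) [0.078  0.0431 0.2242] world [-0.0357  0.0603 -0.2309]
tip now [ 0.5356 -0.401   0.2429] z [ 0.092 -0.041 -0.995] F [-0.6  0.8  2.3] t 12.95 open 0.002
tip in machine [-0.0131 -0.0336] F [-0.9  0.5]
tool yaw -0.3707
```

Scaled: 0.002 m is 0.4.

shift_gripper(moves=[[0,0,0.4,0,0,0,0],[0,0,0.4,0,0,0,0],[0,0,0,0,0,0,0]])

```text
clock: 13.2
tool_pos: [0.52, -0.394, 0.4118]
orientation: [0.184, 0.982, -0.012, 0.049]
ft_force: [-3.7, 1.5, 5.8]
opening: 0.005
finger_force: 2.7
```

shift_gripper(moves=[[0,0,0.3,0,0,0,0],[0,0,0.3,0,0,0,0],[0,0,0,0,0,0,0],[0,0,0,0,0,0,0]])

```text
clock: 13.53
tool_pos: [0.5198, -0.3939, 0.4114]
orientation: [0.184, 0.982, -0.012, 0.049]
ft_force: [-6.4, 4.1, 14.3]
opening: 0.007
finger_force: 6.9
```

The button bottomed at 14 N with the tip at z ≈ 0.239 m, which matches the 6 mm travel. I'll retreat and check.

Scaled: 0.04 m is 8, -0.03 m is -6.

shift_gripper(moves=[[0,0,-1.6,0,0,0,0],[0,0,-4,0,0,0,0],[0,0,-6,0,0,0,0],[6,0,-4,0,0,0,0],[8,0,0,0,0,0,0],[8,0,0,0,0,0,0],[8,0,0,0,0,0,0],[8,0,0,0,0,0,0],[0,0,0,0,0,0,0],[0,0,0,0,0,0,0],[0,0,0,0,0,0,0],[0,0,0,0,0,0,0]])

```text
clock: 14.53
tool_pos: [0.3384, -0.323, 0.4663]
orientation: [0.184, 0.982, -0.011, 0.049]
ft_force: [0.2, 0.8, -0.4]
opening: -0.005
finger_force: 0.0
```

```bash
python3 look.py 7
```

Run:
```python
from fit import *
for n in("side","top"):
    W=np.load(n+"W.npy");a=np.load(n+"6.npz");b=np.load(n+"7.npz");W6=world(a)
    B=np.load(n+"7.npz")["pixels"].astype(int).min(-1)>110
    m=pts(W,.236,.251,x=(.51,.56),y=(-.42,-.38))&B;print(n,"big z",np.median(W[m][:,2]),m.sum())
    m=pts(W6,.02,.14,x=(.4,.6),y=(-.45,-.25));print("  tray/mug depth change",np.nanmedian(np.abs(a["depth"]-b["depth"])[m]),np.percentile(np.abs(a["depth"]-b["depth"])[m],90))
```

```text
rot [-0.036 -0.199 -0.157] trans(tool) [0.0383 0.0166 0.2433] world [ 0.0381  0.0089 -0.2438]
tip now [ 0.3539 -0.3298  0.2991] z [ 0.093 -0.04  -0.995] F [ 0.2  0.8 -0.4] t 14.53 open -0.005
side tray [ 0.5487 -0.3626] yaw -0.248 [142. 193.] mug [ 0.5576 -0.3695] 0.0209 85 mug in tray [ 0.0103 -0.0045]
top tray [ 0.5412 -0.3646] yaw -0.333 [131. 165.] mug [ 0.5619 -0.3609] 0.023 20 mug in tray [0.0183 0.0103]
side big z 0.24473901266394915 85
  tray/mug depth change 0.0027688146 0.006862879
top big z 0.2444778276982622 119
  tray/mug depth change 0.0032463074 0.008017134
```

View pics/z7.png

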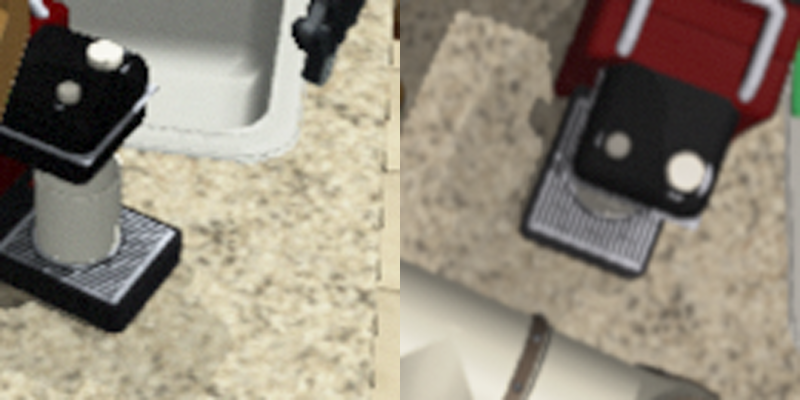

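The button is back up at z ≈ 0.2446, at left crop (104,55) and right crop (687,172). Tray (right crop (595,230)) and mug (left crop (78,215)) are unchanged, and the arm is clear. Handing in.

```bash
python3 -c "
from plant import bot, sensors, capture
print(bot.sign_off())"
```

```text
the job is handed in; nothing more can be done
None
```

I handed the job in at about 14.6 s: mug centred on the cup rest, tray pushed home against its stop and square, then the large button pressed and back up. The sign-off gave no verdict, so the result rests on my own camera and force readings.

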